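Fit the last locating dowel in a plaster mould half

TASK

Get this plaster mould half ready for its second half to be cast against it: take the hardwood dowel that is as long as the three already fitted from the drilled rack and press it straight down into the one empty brass socket until it is fully home on the socket's floor, standing as they do. The socket was set by eye, so feel for the hole, and be gentle, because plaster chips. Leave the longer and the shorter dowel in the rack and do not disturb the cup and hand tools lying about.

Things in the scene. Friction and masses are not known exactly. Their poses are not given: they have to be found in the camera images.
- mould_half: Plaster mould half, 190 x 150 x 50 mm, fixed, face up, a half vase hollowed in it (mouth at -x). Origin: centre of underside; x along the 190 mm side, z up. Each corner has a brass ring 43 mm across, its top 51 mm above the bench, round a socket. Dowels stand fitted near (-66,+46), (-66,-46), (+66,-46) mm, 26 mm proud of the rings; the socket near (+66,+46) is empty.
- socket_nominal (a point): Where the empty socket was meant to be: (+66,+46) mm on the mould, at the ring's top. It was set by eye: its true centre is up to 5.5 mm off in any direction. Blind upright hole, 19.5 mm wide, 28 mm deep, sharp mouth, no chamfer. From 13 mm down sprung ribs grip the dowel: about 10 N to press it home. Over 70 N on the mould chips the plaster.
- dowel: The hardwood dowel to fit: plain cylinder, 18 mm in diameter, 54 mm long, 16 to 28 g, upright in one of the rack's three holes (which one varies). Origin: centre of its lower end, z up along it. Fully home in the socket its lower end is 23 mm above the bench and its top 77 mm.
- long_dowel: A longer spare dowel, 18 mm in diameter and 74 mm long, upright in another hole of the rack. Origin: centre of its lower end.
- short_dowel: A shorter spare dowel, 18 mm in diameter and 40 mm long, upright in another hole of the rack. Origin: centre of its lower end.
- dowel_rack: Hardwood strip 160 x 48 x 32 mm that does not move, with three holes of 21 mm diameter, 18 mm deep, 48 mm apart along its x. Origin: centre of its underside; x along the 160 mm side, z up. The dowels stand loosely on the holes' floors, 14 mm above the bench.
- raw_cup: Unfired clay cup, 73 mm across and 64 mm high; origin: centre of its underside. A bystander.
- kidney_rib: Pale kidney-shaped rib, 64 x 74 x 8 mm, lying flat; origin: centre of its underside. A bystander.
- loop_tool: Wooden-handled loop tool, about 160 mm long, lying flat; origin: centre of its underside. A bystander.

How it is judged:
By the outcome, as a careful person would: the job done as asked, in the order asked, and still so for the second after the job is handed in, with the robot touching nothing.
It also fails if it takes over 72 s, if anything falls off the work surface, if the arm or the gripper's body presses on something with over 40 N, if the wrist force passes 120 N, or if a joint passes its speed limit or range.

ROBOT

A 6-joint arm with a two-finger parallel gripper is mounted at the origin on the work surface; the furniture and walls round the work are solid. World frame = base frame: x ahead of the robot, y to its left, z up, the work surface at z = 0. Lengths are in m, angles in rad, forces in N, time in s.
With the tool pointing down it reaches from about 0.275 to 0.775 m from the base axis. Payload 14.6 kg.
Tool frame: the origin (TCP) lies on the centre line of the jaws, within the pads' length; the fingertips stand 19 mm ahead of it and the grasp point (between the pads) is the TCP (robot.tips_ahead is the z of the fingertips in the tool frame, in m); z points along the fingers, y is the line along which they close (so a half turn about z gives the same grasp; the last joint's range is limited). The gripper opens to 85 mm and grips with 20 to 120 N. Pads are 22 mm wide; open, the fingers measure 114 mm over their backs; the gripper's body (76 mm by 85 mm) begins 54 mm behind the grasp point. The pads swing forward as they close: fully open they stand 13 mm farther back than shut.
Start: joints at [-1.358, 0.263, -0.048, 1.259, 0, 1.415], TCP at [0.189, -0.49, 0.211] pointing down, gripper open.
Joint ranges: [-2.65, 2.65], [-0.89, 1.7], [-1.18, 1.37], [-2.13, 2.11], [-1.35, 1.29], [-3.14, 3.14]. Speed limits (rad/s): [1.89, 1.89, 2.57, 2.79, 3.14, 3.14].

INTERFACE

Orientations are given as a unit quaternion [w, x, y, z].
In Python, from plant import get_obs, imaging, order, robot gives the robot as it stands.
- The arm moves only by the tool carry_out, never from a script. Its argument "commands" is a list of rows, each an object of numbers: "jaw": the opening, from 0 (shut) to 1 (fully open); "x", "y", "z": the shift along the world's x, y, z in mm; "wx", "wy", "wz": the turn, a rotation vector about the world's x, y, z in rad. A call has 1 to 20 rows; each row shifts and turns the commanded pose from where the row before left it; what a row does not reach is not made up. A row lasts 1/10 s, in which the tool goes at most 50 mm and 8.59 degrees, less where a joint would pass 70% of its speed; a pose out of reach is approached as far as the arm can. A call with a gripper value outside its range is refused whole. The fingers move at their own pace and stop on an object; "squeeze" is the grip in N (left out, the last holds). Time passes only in rows, so rows that do not move let the fingers close. It gives the time, the measured TCP pose, the force, the opening and the grip force at its end, in the units of the state.
- get_obs(): the state, without advancing time (a new reading comes with each control period).
- imaging.camera(name): name is "scene" or "side" or "wrist"; returns (picture, depth): 420x560x3 uint8, blue, green, red; 420x560 float32, m along the optical axis (not along the pixel's ray), 0 where there is no reading.
- imaging.camera_params(name): a dict with "fx", "fy", "cx", "cy" (pixels), "D" ([k1, k2, p1, p2, k3] as OpenCV has them; the pictures are not rectified), "pose" (4x4, takes a point from camera to world coordinates); the wrist camera has in their place "T_tool_cam" (4x4, takes a point from camera to tool coordinates, whose origin is the TCP and whose axes are the flange's). Camera axes: x right, y down, z forward; pixel columns grow to the right and rows downward; lengths in m; the calibration is good to about 2 mm. A picture is of the moment at which its call begins: read the wrist's pose just before it. camera_params takes no time and is no camera call.
- order.hand_in(): hands the job in; it is judged then, once.
The state is a dict: "time": time; "q": joint angles; "dq": joint speeds; "joint_torque": joint torques, N m; "eef_pos": TCP position; "ee_rot": TCP orientation; "wrist_force": force on the tool from outside, world axes, zero at the start; "wrist_torque": the same for the moment, N m; "finger_gap": finger opening in m; "grasp_force": force on a finger pad.
Only numpy, scipy, OpenCV 4.12 (cv2) and the standard library are available. Lean on these libraries where they do the work, as an engineer would, in place of code of your own. Each camera call takes 0.05 s, during which the arm holds its last target. There are 200 camera calls.

## Working session

There is one attempt and no reset: what is moved stays moved. The work goes in short steps, Python scripts to look and compute and a tool call to move; the robot and the scene stay as the last step left them, time stands still between calls to the robot, and variables do not carry over. Pictures are saved under pics/ and viewed, at most 10 in all, crops included, and the job is handed in when it is done.

Besides the shell and the picture viewer there is one more tool, called after ">>>" by a JSON object that holds its "name" and its "arguments". carry_out: Moves the arm, as the interface text tells. Its arguments: {"type":"object","properties":{"commands":{"type":"array"},"squeeze":{"type":"number"}},"required":["commands"]}

```bash
mkdir -p pics; cat > h.py <<'E'
import numpy as np,cv2
from plant import get_obs,imaging,order,robot
from scipy.spatial.transform import Rotation as R
def cam(n):
    o=get_obs(); im,d=imaging.camera(n); p=imaging.camera_params(n)
    K=np.array([[p['fx'],0,p['cx']],[0,p['fy'],p['cy']],[0,0,1]])
    if n=='wrist':
        T=np.eye(4);w,x,y,z=o['ee_rot'];T[:3,:3]=R.from_quat([x,y,z,w]).as_matrix();T[:3,3]=o['eef_pos'];T=T@np.array(p['T_tool_cam'])
    else: T=np.array(p['pose'])
    return im,d,K,np.array(p['D'],float),T
def plane(uv,z,K,D,T):
    r=cv2.undistortPoints(np.array(uv,float).reshape(-1,1,2),K,D).reshape(-1,2)
    r=np.c_[r,np.ones(len(r))]@T[:3,:3].T
    return T[:3,3]+r*((z-T[2,3])/r[:,2])[:,None]
def cloud(d,K,D,T):
    v,u=np.mgrid[:d.shape[0],:d.shape[1]]
    r=cv2.undistortPoints(np.c_[u.ravel(),v.ravel()].astype(float).reshape(-1,1,2),K,D).reshape(-1,2)
    P=np.c_[r,np.ones(len(r))]*d.reshape(-1,1)
    return (P@T[:3,:3].T+T[:3,3]).reshape(*d.shape,3)
def proj(P,K,D,T):
    Ti=np.linalg.inv(T); return cv2.projectPoints(np.array(P,float).reshape(-1,1,3),cv2.Rodrigues(Ti[:3,:3])[0],Ti[:3,3],K,D)[0].reshape(-1,2)
E
python3 - <<'E'
from h import *
for n in('scene','side'):
    im,d,K,D,T=cam(n);cv2.imwrite(f'pics/{n}0.png',im);np.savez(n+'0.npz',im=im,d=d,K=K,D=D,T=T);print(n,T.round(3).tolist(),K[0,0])
o=get_obs();print(o);print(imaging.camera_params('wrist'))
E
```

```text
scene [[-0.838, -0.403, 0.368, 0.19], [-0.545, 0.621, -0.562, 0.602], [-0.002, -0.672, -0.741, 0.843], [0.0, 0.0, 0.0, 1.0]] 418.47213687616596
side [[-0.975, -0.14, 0.175, 0.421], [-0.224, 0.631, -0.743, 0.744], [-0.006, -0.763, -0.646, 0.704], [0.0, 0.0, 0.0, 1.0]] 441.67402756693133
{'time': 0.1, 'q': array([-1.35832680e+00,  2.63482253e-01, -4.88662945e-02,  1.25941600e+00,
       -6.62439152e-06,  1.41548282e+00]), 'dq': array([0.0014159 , 0.00015479, 0.00290267, 0.0004514 , 0.00052601,
       0.0007617 ]), 'joint_torque': array([ 4.65322839e-03, -6.38577676e+01,  3.85061610e+01,  9.93628870e-03,
        3.75450284e-06, -1.51322342e-05]), 'eef_pos': array([ 0.18869146, -0.48962955,  0.21077212]), 'ee_rot': array([-4.83817335e-04,  9.83139434e-01,  1.82856829e-01, -1.71438507e-05]), 'wrist_force': array([0.0732336 , 0.15749106, 0.83341829]), 'wrist_torque': array([0.06324453, 0.01137882, 0.05695269]), 'grasp_force': 0.0, 'finger_gap': 0.08556579256948578}
{'fx': 348.3443225804257, 'fy': 348.3443225804257, 'cx': 279.7914851718252, 'cy': 207.41620780118333, 'D': array([-0.03512373,  0.        ,  0.        ,  0.        ,  0.        ]), 'T_tool_cam': array([[-7.60625561e-04, -9.53514769e-01, -3.01345328e-01,
         7.65830485e-02],
       [ 9.99999373e-01, -9.72801769e-04,  5.54034705e-04,
        -1.72752167e-04],
       [-8.21429542e-04, -3.01344718e-01,  9.53514911e-01,
        -1.62304067e-01],
       [ 0.00000000e+00,  0.00000000e+00,  0.00000000e+00,
         1.00000000e+00]])}
```

View pics/scene0.png

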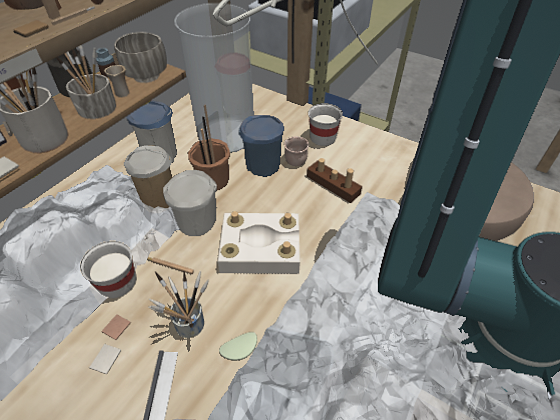

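View pics/side0.png

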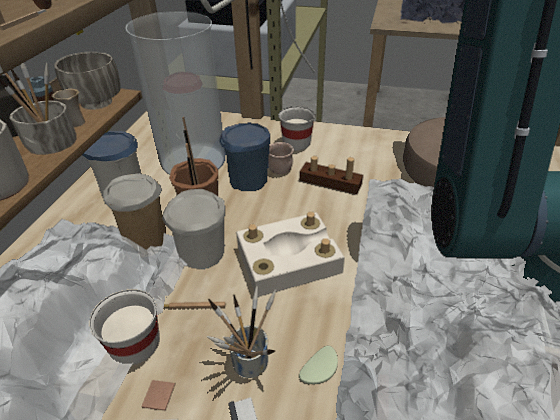

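The scene view shows the mould at about (260,243) with its empty socket near (230,250), and the rack at about (334,180). In the side view the empty socket is near (263,266) and the rack dowels are near (314,162), (332,171) and (350,163). Next I get positions from the depth.

```bash
python3 - <<'E'
from h import *
for n,rk,so in(('scene',(300,150,70,55),(215,205,90,75)),('side',(295,150,75,45),(230,205,120,90))):
    z=np.load(n+'0.npz');P=cloud(z['d'],z['K'],z['D'],z['T'])
    x,y,w,h=rk;Q=P[y:y+h,x:x+w]
    for lo,hi in((.028,.036),(.046,.06),(.06,.074),(.076,.095)):
        m=((Q[...,2]>lo)&(Q[...,2]<hi)).astype(np.uint8)
        k,l,s,c=cv2.connectedComponentsWithStats(m)
        for i in range(1,k):
            if s[i,4]>8: print(n,'rack',lo,s[i,4],(c[i]+[x,y]).round(1),Q[l==i].mean(0).round(4),Q[l==i][:,2].max().round(4))
    m=(Q[...,2]>.028)&(Q[...,2]<.036);print(cv2.minAreaRect(Q[m][:,:2].astype(np.float32)*1000))
    x,y,w,h=so;Q=P[y:y+h,x:x+w]
    for lo,hi in((.066,.085),):
        m=((Q[...,2]>lo)&(Q[...,2]<hi)).astype(np.uint8)
        k,l,s,c=cv2.connectedComponentsWithStats(m)
        for i in range(1,k):
            if s[i,4]>8: print(n,'mould',s[i,4],(c[i]+[x,y]).round(1),Q[l==i].mean(0).round(4),Q[l==i][:,2].max().round(4))
    print(n,'socket', plane([(230,250) if n=='scene' else (263,266)],.051,z['K'],z['D'],z['T']).round(4))
E
```

```text
scene rack 0.028 14 [303.2 157.3] [ 0.6453 -0.2256  0.0313] 0.0351
scene rack 0.028 570 [334.2 178.4] [ 0.5273 -0.1957  0.0312] 0.0359
scene rack 0.028 46 [363.6 199.9] [ 0.4216 -0.1648  0.0312] 0.0357
scene rack 0.046 18 [302.6 152.3] [ 0.6468 -0.2227  0.0516] 0.059
scene rack 0.046 24 [320.3 164.6] [ 0.5766 -0.2024  0.0532] 0.06
scene rack 0.046 32 [334.  171.8] [ 0.5311 -0.1991  0.051 ] 0.0571
scene rack 0.046 23 [347.9 180.9] [ 0.4818 -0.1859  0.0526] 0.0598
scene rack 0.06 29 [320.6 160.3] [ 0.5785 -0.2058  0.066 ] 0.0701
scene rack 0.06 27 [348. 177.] [ 0.4832 -0.1861  0.0661] 0.0738
scene rack 0.076 48 [349.3 171.3] [ 0.4835 -0.1892  0.0844] 0.0903
((528.1610107421875, -200.38491821289062), (65.75428009033203, 244.42404174804688), 75.08148193359375)
scene mould 49 [233.9 214.7] [0.6544 0.0939 0.0738] 0.0794
scene mould 46 [287.  216.1] [0.5426 0.0274 0.0744] 0.0793
scene mould 56 [285.9 244.9] [0.4977 0.1032 0.0742] 0.0786
scene socket [[0.609 0.172 0.051]]
side rack 0.028 612 [331.7 173.6] [ 0.5254 -0.1971  0.0317] 0.0359
side rack 0.028 15 [368.7 189.9] [ 0.4247 -0.1478  0.0316] 0.0342
side rack 0.046 33 [313.9 162.8] [ 0.5739 -0.2041  0.0532] 0.06
side rack 0.046 34 [331.5 166.5] [ 0.5268 -0.1985  0.0525] 0.0559
side rack 0.046 32 [349.1 170.9] [ 0.4801 -0.1876  0.0531] 0.0595
side rack 0.06 34 [314.1 158.1] [ 0.5744 -0.2072  0.0659] 0.0706
side rack 0.06 34 [349.8 166.3] [ 0.4795 -0.1877  0.0673] 0.0738
side rack 0.076 47 [350.4 160.1] [ 0.4798 -0.1897  0.0846] 0.0905
((507.98431396484375, -194.41470336914062), (70.51270294189453, 201.53700256347656), 72.36676788330078)
side mould 61 [310.6 215.2] [0.5398 0.0261 0.0741] 0.0782
side mould 68 [252.8 228.1] [0.6509 0.0931 0.074 ] 0.0798
side mould 68 [325.4 242.2] [0.4947 0.1025 0.0746] 0.0794
side socket [[0.6078 0.1721 0.051 ]]
```

```bash
python3 - <<'E'
from h import *
A=[]
for n in('scene','side'):
    z=np.load(n+'0.npz');P=cloud(z['d'],z['K'],z['D'],z['T'])[z['d']>0];A.append(P)
P=np.vstack(A)
print('max z (mm) cols x=.15...85; rows y')
for y in np.arange(.36,-.62,-.04):
    r=[]
    for x in np.arange(.16,.86,.04):
        m=(abs(P[:,0]-x)<.02)&(abs(P[:,1]-y)<.02); r.append('%4d'%(P[m,2].max()*1000) if m.any() else '   .')
    print('%.2f'%y,' '.join(r))
E
```

```text
max z (mm) cols x=.15...85; rows y
0.36   95   86   84   70   68   57   49   39   10  100   95  111  156    2    3   89   57   90
0.32  107  109   96   57   64   67   48   38   12    3  153  124  115    3    4   89   88   89
0.28  104  115  117   51   75   64   55   50    9    4    3  132    2    4   12   27   34   67
0.24  108  109  104   74   72   69   44   42    3    3    3    4    4   13   12   25   41   64
0.20   74   86   86   75   50   64   60   46    3    3   51   53   53    4    3  126   27   60
0.16   74   57  185  181   54   56   57   32    3   53   53   53   53   47  132  132  132  158
0.12  257  350  311  314   52   51   39   51   78   77   53   52   77   60  132  126  130  160
0.08  385  472  472  454   36   43   49   43   79   78   52   52   79   79  131  132  133  159
0.04  512  573  604  587   53   58   63   54   35   79   79   53   52    2    5  131  130  104
0.00  599  635  638  628  614   56   58   47    3   77   78   51    3    3    4  104  168  190
-0.04  218    .    .  479  607   57   54   50    3    3    3    3    3    3    4  499  105  228
-0.08    .    .    
[... 624 characters left out ...]
 95   98    2    2    3    .
-0.36    .    .   91   92   92   85    3    3    3    3    3   97   91   96   96    4    3    0
-0.40    .    .   91   92   91    4    3    3    3    3    3   95   93   95   96    3  387    2
-0.44    .    .   91   92   86    4    3    3    3    3    3    3   95   95    3    3    4    2
-0.48  371    .   83    .    1    2    3    2    3    3    2    3    2    .  364  363  360  358
-0.52    .    .    .    .    1    3    2    2    3    3    2    3    2    .  360  361  356    .
-0.56    .    .    .    .    .    .    .    .    .    .    .    .    .    .    .   92  247  246
-0.60    .    .    .    .    .    .    .    .    .    .    .    .    .    .    .  331  252  316
```

>>> {"name": "carry_out", "arguments": {"commands": [{"x": 21.3,"y": 15.8,"z": -1.5,"wz": 0.144,"jaw": 1},{"x": 21.3,"y": 15.8,"z": -1.5,"wz": 0.144},{"x": 21.3,"y": 15.8,"z": -1.5,"wz": 0.144},{"x": 21.3,"y": 15.8,"z": -1.5,"wz": 0.144},{"x": 21.3,"y": 15.8,"z": -1.5,"wz": 0.144},{"x": 21.3,"y": 15.8,"z": -1.5,"wz": 0.144},{"x": 21.3,"y": 15.8,"z": -1.5,"wz": 0.144},{"x": 21.3,"y": 15.8,"z": -1.5,"wz": 0.144},{"x": 21.3,"y": 15.8,"z": -1.5,"wz": 0.144},{"x": 21.3,"y": 15.8,"z": -1.5,"wz": 0.144},{"x": 21.3,"y": 15.8,"z": -1.5,"wz": 0.144},{"x": 21.3,"y": 15.8,"z": -1.5,"wz": 0.144},{"x": 21.3,"y": 15.8,"z": -1.5,"wz": 0.144},{"x": 21.3,"y": 15.8,"z": -1.5,"wz": 0.144},{"x": 21.3,"y": 15.8,"z": -1.5,"wz": 0.144},{"x": 21.3,"y": 15.8,"z": -1.5,"wz": 0.144},{"x": 21.3,"y": 15.8,"z": -1.5,"wz": 0.144},{"x": 21.3,"y": 15.8,"z": -1.5,"wz": 0.144},{},{}]}}

```text
$.commands[0]: bad value
```

```bash
python3 - <<'E'
from h import *
im,d,K,D,T=cam('wrist');cv2.imwrite('pics/w1.png',im);o=get_obs();print(o['eef_pos'],o['ee_rot'],o['q'].round(3),o['time'],o['wrist_force'])
P=cloud(d,K,D,T)
m=((P[...,2]>.046)&(P[...,2]<.10)&(d>0)).astype(np.uint8)
k,l,s,c=cv2.connectedComponentsWithStats(m)
for i in range(1,k):
    if s[i,4]>60: print(s[i],c[i].round(1),P[l==i].mean(0).round(4),P[l==i][:,2].max().round(4))
for zc in (.054,.068,.088):
    m=((abs(P[...,2]-zc)<.0035)&(d>0)).astype(np.uint8)
    k,l,s,c=cv2.connectedComponentsWithStats(m)
    for i in range(1,k):
        if s[i,4]>150: print(zc,s[i],c[i].round(1),P[l==i].mean(0).round(4),plane([c[i]],zc,K,D,T).round(4))
E
```

```text
[ 0.18870968 -0.48969517  0.21084089] [-3.79032512e-04  9.83141822e-01  1.82844235e-01 -2.36207493e-05] [-1.358  0.263 -0.049  1.259 -0.     1.416] 0.15 [ 0.12034041  0.24139606 -0.67269853]
[    0     0   288   272 69685] [136.5 126.3] [ 0.1954 -0.3626  0.0893] 0.0928
0.088 [    0     0   282   272 66486] [132.5 126.4] [ 0.1943 -0.3596  0.0896] [[ 0.1974 -0.359   0.088 ]]
```

View pics/w1.png

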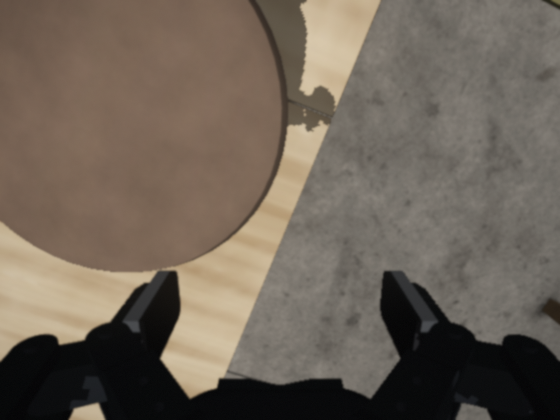

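The wrist view shows the wheel head at upper left and the fingers near (150,300) and (410,300). The move was refused, so I'll test the row format.

>>> {"name": "carry_out", "arguments": {"commands": [{"jaw": 1,"x": 21.3,"y": 15.8,"z": -1.5,"wx": 0,"wy": 0,"wz": 0.144}]}}

```text
time: 0.25
eef_pos: [0.209, -0.4751, 0.2093]
ee_rot: [-0.0, 0.968, 0.252, -0.0]
wrist_force: [0.5, -0.0, -0.7]
finger_gap: 0.0855
grasp_force: 0.0
```

>>> {"name": "carry_out", "arguments": {"commands": [{"jaw": 1,"x": 21.3,"y": 15.8,"z": -1.5,"wx": 0,"wy": 0,"wz": 0.144},{"jaw": 1,"x": 21.3,"y": 15.8,"z": -1.5,"wx": 0,"wy": 0,"wz": 0.144},{"jaw": 1,"x": 21.3,"y": 15.8,"z": -1.5,"wx": 0,"wy": 0,"wz": 0.144},{"jaw": 1,"x": 21.3,"y": 15.8,"z": -1.5,"wx": 0,"wy": 0,"wz": 0.144},{"jaw": 1,"x": 21.3,"y": 15.8,"z": -1.5,"wx": 0,"wy": 0,"wz": 0.144},{"jaw": 1,"x": 21.3,"y": 15.8,"z": -1.5,"wx": 0,"wy": 0,"wz": 0.144},{"jaw": 1,"x": 21.3,"y": 15.8,"z": -1.5,"wx": 0,"wy": 0,"wz": 0.144},{"jaw": 1,"x": 21.3,"y": 15.8,"z": -1.5,"wx": 0,"wy": 0,"wz": 0.144},{"jaw": 1,"x": 21.3,"y": 15.8,"z": -1.5,"wx": 0,"wy": 0,"wz": 0.144},{"jaw": 1,"x": 21.3,"y": 15.8,"z": -1.5,"wx": 0,"wy": 0,"wz": 0.144},{"jaw": 1,"x": 21.3,"y": 15.8,"z": -1.5,"wx": 0,"wy": 0,"wz": 0.144},{"jaw": 1,"x": 21.3,"y": 15.8,"z": -1.5,"wx": 0,"wy": 0,"wz": 0.144},{"jaw": 1,"x": 21.3,"y": 15.8,"z": -1.5,"wx": 0,"wy": 0,"wz": 0.144},{"jaw": 1,"x": 21.3,"y": 15.8,"z": -1.5,"wx": 0,"wy": 0,"wz": 0.144},{"jaw": 1,"x": 21.3,"y": 15.8,"z": -1.5,"wx": 0,"wy": 0,"wz": 0.144},{"jaw": 1,"x": 21.3,"y": 15.8,"z": -1.5,"wx": 0,"wy": 0,"wz": 0.144},{"jaw": 1,"x": 21.3,"y": 15.8,"z": -1.5,"wx": 0,"wy": 0,"wz": 0.144},{"jaw": 1,"x": 0,"y": 0,"z": 0,"wx": 0,"wy": 0,"wz": 0},{"jaw": 1,"x": 0,"y": 0,"z": 0,"wx": 0,"wy": 0,"wz": 0}]}}

```text
time: 2.15
eef_pos: [0.5721, -0.2052, 0.1838]
ee_rot: [-0.0, 0.091, 0.996, 0.0]
wrist_force: [0.3, -0.4, 0.3]
finger_gap: 0.0852
grasp_force: 0.0
```

```bash
cat > lookrack.py <<'E'
from h import *
import sys
im,d,K,D,T=cam('wrist');cv2.imwrite(sys.argv[1],im);o=get_obs();print(o['eef_pos'],o['ee_rot'],o['q'].round(3),o['time'],o['wrist_force'])
P=cloud(d,K,D,T)
for zc in (.054,.068,.088):
    m=((abs(P[...,2]-zc)<.0035)&(d>0)).astype(np.uint8)
    k,l,s,c=cv2.connectedComponentsWithStats(m)
    for i in range(1,k):
        if s[i,4]>150: print(zc,s[i],c[i].round(1),P[l==i].mean(0).round(4),plane([c[i]],zc,K,D,T).round(4))
E
python3 lookrack.py pics/w2.png
```

```text
[ 0.57178898 -0.20560443  0.18396548] [-2.97936141e-04  9.16230474e-02  9.95793717e-01  3.41711959e-05] [-0.479  0.415  0.11   1.266 -0.    -0.296] 2.2 [ 0.17016674 -0.20995561  0.31587648]
0.054 [518  79  42  56 683] [535.4 109.5] [0.5422 0.0161 0.0516] [[0.5416 0.0144 0.054 ]]
0.054 [264 130  22  22 365] [274.6 140.1] [ 0.5283 -0.2019  0.0534] [[ 0.5282 -0.2018  0.054 ]]
0.054 [ 95 261  60  16 162] [128.8 265.8] [ 0.6173 -0.3578  0.0539] [[ 0.6172 -0.3577  0.054 ]]
0.054 [235 288  66  40 431] [267.1 315.7] [ 0.6937 -0.2407  0.0542] [[ 0.6937 -0.2407  0.054 ]]
0.054 [306 298  74  36 286] [340.8 305.7] [ 0.6957 -0.1684  0.054 ] [[ 0.6956 -0.1683  0.054 ]]
0.068 [265 190  21  21 346] [275.2 199.9] [ 0.5753 -0.21    0.0674] [[ 0.5751 -0.21    0.068 ]]
0.068 [ 79 266  72  17 390] [119.3 272.6] [ 0.6162 -0.3602  0.0686] [[ 0.6164 -0.3605  0.068 ]]
0.068 [ 68 284  18  56 260] [ 75.2 316.5] [ 0.6536 -0.4175  0.0682] [[ 0.6535 -0.4176  0.068 ]]
0.068 [306 305  75  51 311] [339.8 315.6] [ 0.6966 -0.1719  0.0681] [[ 0.6965 -0.1717  0.068 ]]
0.088 [261  64  25  27 519] [272.8  77.2] [ 0.4814 -0.1937  0.0874] [[ 0.4814 -0.1937  0.088 ]]
0.088 [ 48 282  37  63 526] [ 58.1 314.6] [ 0.6376 -0.4155  0.0886] [[ 0.6376 -0.4159  0.088 ]]
0.088 [308 317  76  41 355] [342.9 326.6] [ 0.6939 -0.1721  0.088 ] [[ 0.6938 -0.1719  0.088 ]]
```

View pics/w2.png

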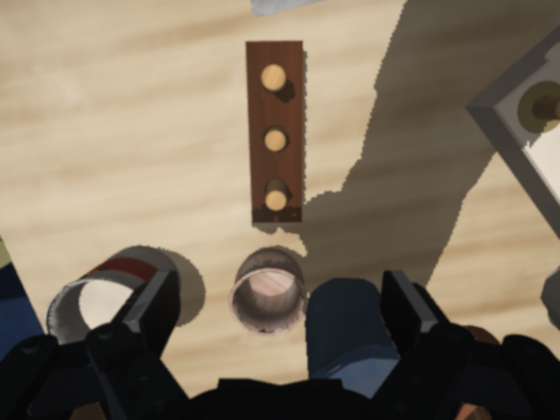

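The wrist view shows the rack with the long dowel at (273,77), the short one at (275,140) and the target at (275,200); the cup is at (268,290) and the jars lie beyond it. I descend with half-open jaws, grasp near the top of the dowel and lift.

>>> {"name": "carry_out", "arguments": {"commands": [{"jaw": 0.5,"x": 3.3,"y": -4.4,"z": 0,"wx": 0,"wy": 0,"wz": 0},{"jaw": 0.5,"x": 0,"y": 0,"z": -25,"wx": 0,"wy": 0,"wz": 0},{"jaw": 0.5,"x": 0,"y": 0,"z": -30,"wx": 0,"wy": 0,"wz": 0},{"jaw": 0.5,"x": 0,"y": 0,"z": -30,"wx": 0,"wy": 0,"wz": 0},{"jaw": 0.5,"x": 0,"y": 0,"z": -20,"wx": 0,"wy": 0,"wz": 0},{"jaw": 0.5,"x": 0,"y": 0,"z": -15,"wx": 0,"wy": 0,"wz": 0},{"jaw": 0.5,"x": 0,"y": 0,"z": 0,"wx": 0,"wy": 0,"wz": 0},{"jaw": 0.1,"x": 0,"y": 0,"z": 0,"wx": 0,"wy": 0,"wz": 0},{"jaw": 0.1,"x": 0,"y": 0,"z": 0,"wx": 0,"wy": 0,"wz": 0},{"jaw": 0.1,"x": 0,"y": 0,"z": 0,"wx": 0,"wy": 0,"wz": 0},{"jaw": 0,"x": 0,"y": 0,"z": 0,"wx": 0,"wy": 0,"wz": 0},{"jaw": 0,"x": 0,"y": 0,"z": 0,"wx": 0,"wy": 0,"wz": 0},{"jaw": 0,"x": 0,"y": 0,"z": 0,"wx": 0,"wy": 0,"wz": 0}], "squeeze": 50}}

```text
time: 3.5
eef_pos: [0.5755, -0.2099, 0.0643]
ee_rot: [0.0, 0.091, 0.996, -0.0]
wrist_force: [0.6, 0.8, -0.4]
finger_gap: 0.0002
grasp_force: 0.0
```

The fingers closed on nothing, so I look again.

```bash
python3 lookrack.py pics/w3.png; python3 - <<'E'
from h import *
im=cam('side')[0];w=cv2.imread('pics/w3.png');s=cv2.resize(im[100:220,250:410],(560,420))
cv2.imwrite('pics/c3.png',cv2.resize(np.hstack([w,s]),(800,300)))
E
```

```text
[ 0.57550214 -0.20988515  0.0642759 ] [ 5.51862417e-05  9.07541519e-02  9.95873325e-01 -2.51598033e-05] [-0.483  0.487 -0.105  0.978 -0.    -0.301] 3.55 [0.63384114 0.37795248 0.69676757]
0.054 [262 142  36  35 984] [279.3 159.1] [ 0.5281 -0.2017  0.0533] [[ 0.5279 -0.2017  0.054 ]]
0.054 [265 231  32  15 153] [280.7 236. ] [ 0.5686 -0.2085  0.0541] [[ 0.5687 -0.2085  0.054 ]]
0.054 [  0 340  97  25 669] [ 56.2 348.9] [ 0.6174 -0.3571  0.054 ] [[ 0.6174 -0.3571  0.054 ]]
0.068 [263 241  36  25 444] [280.9 250.6] [ 0.5711 -0.2089  0.0671] [[ 0.5707 -0.2088  0.068 ]]
0.068 [  0 353  79  25 924] [ 38.2 363.3] [ 0.6153 -0.3581  0.0685] [[ 0.6156 -0.3586  0.068 ]]
0.088 [ 254   22   49   52 1950] [277.9  47.4] [ 0.4815 -0.1936  0.0873] [[ 0.4816 -0.1936  0.088 ]]
0.088 [  0 380  42  14 238] [ 19.3 385.9] [ 0.6135 -0.3549  0.0875] [[ 0.6131 -0.3543  0.088 ]]
```

View pics/c3.png

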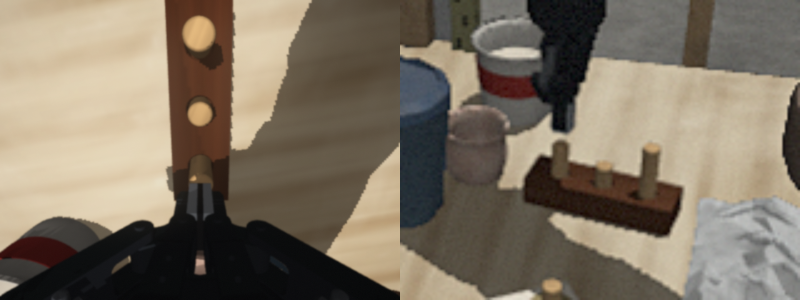

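```bash
python3 - <<'E'
from h import *
im,d,K,D,T=cam('wrist');P=cloud(d,K,D,T)
for r in range(226,400,8): print(r,[ (P[r,c]*1000).round(0).astype(int).tolist()+im[r,c].tolist() for c in (272,280,288)])
E
```

```text
226 [[567, -213, 40, 44, 64, 82], [567, -209, 43, 47, 69, 89], [569, -204, 40, 39, 56, 72]]
234 [[568, -213, 51, 49, 71, 90], [567, -209, 55, 47, 70, 89], [569, -204, 52, 39, 57, 74]]
242 [[567, -213, 64, 48, 70, 90], [567, -208, 66, 48, 71, 90], [569, -205, 64, 36, 52, 67]]
250 [[570, -213, 67, 117, 171, 213], [570, -209, 68, 54, 78, 101], [571, -205, 67, 51, 76, 98]]
258 [[564, -211, 90, 75, 74, 75], [564, -208, 90, 19, 22, 24], [565, -205, 90, 59, 59, 60]]
266 [[563, -211, 98, 70, 70, 70], [564, -208, 97, 18, 20, 22], [565, -205, 97, 59, 58, 59]]
274 [[564, -211, 103, 61, 61, 61], [564, -208, 104, 16, 19, 19], [565, -205, 104, 60, 58, 58]]
282 [[564, -211, 110, 60, 60, 59], [564, -208, 110, 16, 17, 19], [564, -205, 111, 60, 58, 58]]
290 [[563, -211, 116, 61, 60, 59], [565, -208, 115, 14, 15, 16], [565, -205, 116, 60, 58, 57]]
298 [[564, -211, 120, 73, 71, 70], [565, -208, 121, 16, 15, 16], [565, -205, 121, 72, 70, 69]]
306 [[562, -210, 128, 27, 26, 25], [567, -209, 121, 18, 19, 19], [564, -205, 128, 20, 19, 18]]
314 [[562, -210, 133, 14, 14, 14], [570, -209, 122, 16, 17, 16], [564
[... 274 characters left out ...]
, 15], [572, -207, 132, 13, 12, 12]]
346 [[575, -213, 132, 15, 13, 13], [584, -212, 121, 15, 14, 15], [576, -207, 132, 15, 13, 13]]
354 [[579, -213, 131, 15, 14, 13], [642, -222, 56, 34, 39, 49], [580, -208, 131, 16, 14, 13]]
362 [[582, -214, 131, 16, 15, 16], [642, -222, 63, 79, 90, 112], [582, -209, 132, 15, 13, 13]]
370 [[583, -214, 134, 23, 25, 30], [700, -233, 5, 132, 150, 185], [583, -209, 134, 16, 16, 16]]
378 [[585, -214, 135, 45, 50, 60], [702, -233, 12, 91, 103, 128], [583, -209, 138, 32, 34, 42]]
386 [[565, -210, 159, 12, 11, 10], [565, -208, 159, 15, 15, 15], [565, -206, 160, 12, 11, 10]]
394 [[564, -210, 163, 12, 11, 11], [564, -208, 163, 11, 9, 9], [564, -206, 164, 12, 11, 10]]
```

```bash
python3 - <<'E'
from h import *
im,d,K,D,T=cam('wrist')
cv2.imwrite('pics/c4.png',np.hstack([cv2.resize(im[200:350,205:355],(400,400)),cv2.resize(cam('side')[0][130:200,290:360],(400,400))]))
o=get_obs();print(robot.__dict__ if hasattr(robot,'__dict__') else robot, robot.tips_ahead)
E
```

```text
{} 0.019
```

View pics/c4.png

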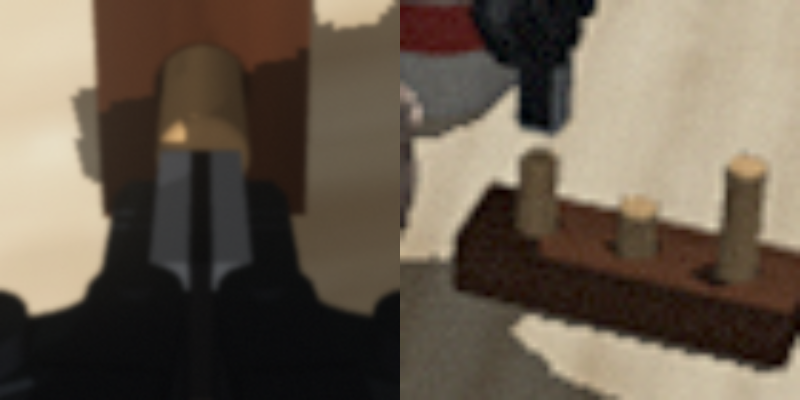

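Measured in the wrist depth, the shut fingertips are at z≈0.088, which is about 24 mm above the reported TCP instead of 19 mm below it. The lateral position is right. The side view confirms the tips sit above the dowel. I reopen, go about 42 mm lower and close.

>>> {"name": "carry_out", "arguments": {"commands": [{"jaw": 0.5,"x": 0,"y": 0,"z": 0,"wx": 0,"wy": 0,"wz": 0},{"jaw": 0.5,"x": 0,"y": 0,"z": 0,"wx": 0,"wy": 0,"wz": 0},{"jaw": 0.5,"x": 0,"y": 0,"z": 0,"wx": 0,"wy": 0,"wz": 0},{"jaw": 0.5,"x": 0,"y": 0,"z": -10,"wx": 0,"wy": 0,"wz": 0},{"jaw": 0.5,"x": 0,"y": 0,"z": -10,"wx": 0,"wy": 0,"wz": 0},{"jaw": 0.5,"x": 0,"y": 0,"z": -8,"wx": 0,"wy": 0,"wz": 0},{"jaw": 0.5,"x": 0,"y": 0,"z": 0,"wx": 0,"wy": 0,"wz": 0}]}}

```text
time: 4.45
eef_pos: [0.5746, -0.2094, 0.0345]
ee_rot: [-0.001, 0.091, 0.996, 0.0]
wrist_force: [0.7, 0.4, 0.3]
finger_gap: 0.0427
grasp_force: 0.0
```

```bash
python3 - <<'E'
from h import *
im,d,K,D,T=cam('wrist');P=cloud(d,K,D,T);o=get_obs();t=o['eef_pos'];print(t,o['finger_gap'],o['time'])
# finger pixels: above-table points near tool plane, in tool frame
w,x,y,z=o['ee_rot'];Rm=R.from_quat([x,y,z,w]).as_matrix();Q=(P-t)@Rm
m=(d>0)&(abs(Q[...,0])<.02)&(abs(Q[...,1])>.012)&(abs(Q[...,1])<.05)
for s in(1,-1):
    q=Q[m&(Q[...,1]*s>0)];q=q[(q[:,2]<.03)];print(s,len(q),np.percentile(q[:,2],[90,98,100]).round(4),np.percentile(q[:,1],[2,50,98]).round(4))
E
```

```text
[ 0.57500073 -0.20965223  0.03532011] 0.04285841580624679 4.5
1 16972 [-0.0259  0.0042  0.0056] [0.0129 0.0271 0.0495]
-1 16815 [-0.024   0.0041  0.0056] [-0.0495 -0.027  -0.0129]
```

>>> {"name": "carry_out", "arguments": {"commands": [{"jaw": 0.5,"x": 0,"y": 0,"z": -8,"wx": 0,"wy": 0,"wz": 0},{"jaw": 0.5,"x": 0,"y": 0,"z": -6,"wx": 0,"wy": 0,"wz": 0},{"jaw": 0.2,"x": 0,"y": 0,"z": 0,"wx": 0,"wy": 0,"wz": 0},{"jaw": 0,"x": 0,"y": 0,"z": 0,"wx": 0,"wy": 0,"wz": 0},{"jaw": 0,"x": 0,"y": 0,"z": 0,"wx": 0,"wy": 0,"wz": 0},{"jaw": 0,"x": 0,"y": 0,"z": 0,"wx": 0,"wy": 0,"wz": 0},{"jaw": 0,"x": 0,"y": 0,"z": 0,"wx": 0,"wy": 0,"wz": 0},{"jaw": 0,"x": 0,"y": 0,"z": 0,"wx": 0,"wy": 0,"wz": 0}], "squeeze": 60}}

```text
time: 5.3
eef_pos: [0.5755, -0.2099, 0.0223]
ee_rot: [0.0, 0.091, 0.996, -0.0]
wrist_force: [-0.3, -0.4, 0.2]
finger_gap: 0.0164
grasp_force: 58.5
```

>>> {"name": "carry_out", "arguments": {"commands": [{"jaw": 0,"x": 0,"y": 0,"z": 10,"wx": 0,"wy": 0,"wz": 0},{"jaw": 0,"x": 0,"y": 0,"z": 20,"wx": 0,"wy": 0,"wz": 0},{"jaw": 0,"x": 0,"y": 0,"z": 30,"wx": 0,"wy": 0,"wz": 0},{"jaw": 0,"x": 0,"y": 0,"z": 30,"wx": 0,"wy": 0,"wz": 0},{"jaw": 0,"x": 0,"y": 0,"z": 30,"wx": 0,"wy": 0,"wz": 0},{"jaw": 0,"x": -6,"y": 22,"z": 0,"wx": 0,"wy": 0,"wz": 0},{"jaw": 0,"x": -6,"y": 30,"z": 0,"wx": 0,"wy": 0,"wz": 0},{"jaw": 0,"x": -6,"y": 30,"z": 0,"wx": 0,"wy": 0,"wz": 0},{"jaw": 0,"x": -6,"y": 30,"z": 0,"wx": 0,"wy": 0,"wz": 0},{"jaw": 0,"x": 8,"y": 30,"z": 0,"wx": 0,"wy": 0,"wz": 0},{"jaw": 0,"x": 8,"y": 30,"z": 0,"wx": 0,"wy": 0,"wz": 0},{"jaw": 0,"x": 8,"y": 30,"z": 0,"wx": 0,"wy": 0,"wz": 0},{"jaw": 0,"x": 8,"y": 30,"z": 0,"wx": 0,"wy": 0,"wz": 0},{"jaw": 0,"x": 8,"y": 30,"z": 0,"wx": 0,"wy": 0,"wz": 0},{"jaw": 0,"x": 8,"y": 30,"z": 0,"wx": 0,"wy": 0,"wz": 0},{"jaw": 0,"x": 8,"y": 30,"z": 0,"wx": 0,"wy": 0,"wz": 0},{"jaw": 0,"x": 10,"y": 30,"z": 0,"wx": 0,"wy": 0,"wz": 0},{"jaw": 0,"x": 10,"y": 30,"z": 0,"wx": 0,"wy": 0,"wz": 0},{"jaw": 0,"x": 0,"y": 0,"z": 0,"wx": 0,"wy": 0,"wz": 0},{"jaw": 0,"x": 0,"y": 0,"z": 0,"wx": 0,"wy": 0,"wz": 0}]}}

```text
time: 7.3
eef_pos: [0.6274, 0.1725, 0.1425]
ee_rot: [0.0, 0.09, 0.996, -0.0]
wrist_force: [0.4, -0.3, -0.7]
finger_gap: 0.0161
grasp_force: 58.6
```

```bash
python3 - <<'E'
from h import *
im,d,K,D,T=cam('wrist');cv2.imwrite('pics/w5.png',im);np.savez('w5.npz',im=im,d=d,K=K,D=D,T=T)
o=get_obs();t=o['eef_pos'];print(t,o['ee_rot'],o['finger_gap'],o['grasp_force'],o['time'],o['wrist_force'],o['wrist_torque'],o['q'].round(2))
P=cloud(d,K,D,T)
for zc in(.077,):
    m=((abs(P[...,2]-zc)<.004)&(d>0)).astype(np.uint8)
    k,l,s,c=cv2.connectedComponentsWithStats(m)
    for i in range(1,k):
        if s[i,4]>100: print(zc,s[i],c[i].round(1),P[l==i].mean(0).round(4),plane([c[i]],zc,K,D,T).round(4))
E
```

```text
[0.62729673 0.17182485 0.14258928] [ 6.34643233e-05  9.06674306e-02  9.95881219e-01 -1.00276365e-04] 0.016166825253077877 58.5773491859436 7.35 [-0.72306488 -0.3849575  -0.18206851] [0.01463103 0.01986123 0.01650287] [ 0.14  0.5   0.15  1.22 -0.    0.32]
0.077 [109  17  31  32 757] [124.1  32.4] [0.4965 0.1008 0.0762] [[0.4966 0.1011 0.077 ]]
0.077 [ 21 117  29  27 599] [ 35.4 130.2] [0.5411 0.0251 0.0763] [[0.5411 0.0256 0.077 ]]
0.077 [509 152  15  20 142] [515.  160.7] [0.618  0.3338 0.077 ] [[0.6181 0.3339 0.077 ]]
0.077 [166 254  25  24 455] [177.7 265.9] [0.6528 0.0917 0.0764] [[0.6525 0.0919 0.077 ]]
0.077 [481 316  79  49 515] [512.4 334.7] [0.7605 0.3361 0.0763] [[0.7597 0.3358 0.077 ]]
0.077 [259 326  50  35 284] [283.2 339.3] [0.7292 0.1563 0.0771] [[0.7292 0.1562 0.077 ]]
```

View pics/w5.png

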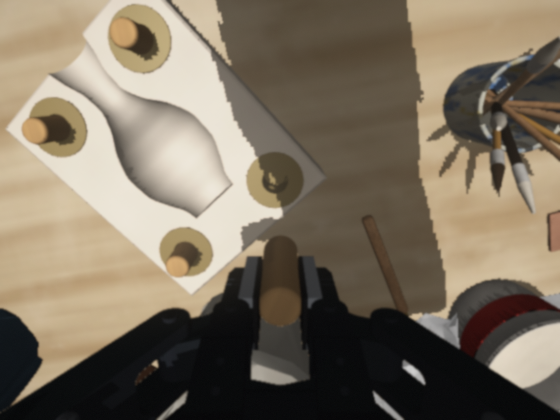

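The wrist view shows the dowel held upright with its top at (280,305) and its lower end near (281,240). The empty socket is at about (274,180), in shadow. I measure the mouth from depth and colour.

```bash
python3 - <<'E'
from h import *
z=np.load('w5.npz');im,d,K,D,T=[z[k] for k in('im','d','K','D','T')]
P=cloud(d,K,D,T);x0,y0=235,140;S=np.s_[140:222,235:318]
for th in(.046,.048,.0495):
    m=((P[S][...,2]<th)&(d[S]>0)).astype(np.uint8)
    k,l,s,c=cv2.connectedComponentsWithStats(m)
    for i in range(1,k):
        if 150<s[i,4]<1200:
            cn=max(cv2.findContours((l==i).astype(np.uint8),0,1)[0],key=len).reshape(-1,2)+[x0,y0]
            q=plane(cn,.051,K,D,T)[:,:2]; print('hole',th,s[i],cv2.minEnclosingCircle((q*1000).astype(np.float32)), cv2.fitEllipse((q*1000).astype(np.float32)))
print('zero depth px',(d[S]==0).sum())
hsv=cv2.cvtColor(im,cv2.COLOR_BGR2HSV)[S]
m=((hsv[...,1]>85)&(P[S][...,2]>.0485)&(P[S][...,2]<.054)).astype(np.uint8)
k,l,s,c=cv2.connectedComponentsWithStats(m);i=1+s[1:,4].argmax()
cn=max(cv2.findContours((l==i).astype(np.uint8),0,1)[0],key=len).reshape(-1,2)+[x0,y0]
q=plane(cv2.convexHull(cn.astype(np.int32)).reshape(-1,2),.051,K,D,T)[:,:2]
print('ring',s[i],cv2.minEnclosingCircle((q*1000).astype(np.float32)),cv2.fitEllipse((q*1000).astype(np.float32)),np.median(P[S][l==i][:,2]))
# held dowel: points in tool-ish band
Q=P-get_obs()['eef_pos'];mm=(d>0)&(abs(Q[...,0])<.02)&(abs(Q[...,1])<.007)&(Q[...,2]<.06)&(Q[...,2]>-.02)
q=Q[mm];
for a in(-.005,.0,.005,.010,.015,.02):
    w=q[abs(q[:,2]-a)<.0025]; print(a,len(w),w.min(0).round(4) if len(w) else '',w.max(0).round(4) if len(w) else '')
b=cv2.resize(im[130:230,225:325],(500,500),interpolation=cv2.INTER_CUBIC);cv2.imwrite('pics/c5.png',cv2.convertScaleAbs(b,alpha=1.8))
# nominal from three dowels
p,mn,pm=np.array([.4966,.1011]),np.array([.5411,.0256]),np.array([.6525,.0919]);print('nominal',p+pm-mn)
E
```

```text
hole 0.046 [ 58   0  25  28 360] ((592.920166015625, 197.24684143066406), 13.325165748596191) ((590.0681762695312, 200.575439453125), (13.074527740478516, 24.128965377807617), 117.62261962890625)
hole 0.046 [ 27  28  26  24 474] ((607.7288818359375, 171.60813903808594), 9.52091121673584) ((607.9482421875, 171.49685668945312), (17.353378295898438, 18.502117156982422), 163.8663787841797)
hole 0.046 [ 43  47  40  35 732] ((630.5128784179688, 185.4905548095703), 19.983051300048828) ((635.1973876953125, 189.5669708251953), (21.109315872192383, 36.15837097167969), 28.29331398010254)
hole 0.048 [ 57   0  26  28 388] ((592.8552856445312, 196.89210510253906), 13.570283889770508) ((590.1051025390625, 200.24179077148438), (13.486053466796875, 24.842390060424805), 119.00727844238281)
hole 0.048 [ 27  28  26  25 493] ((608.2053833007812, 171.45716857910156), 9.605873107910156) ((608.2408447265625, 171.43084716796875), (18.031566619873047, 18.544963836669922), 165.1453399658203)
hole 0.048 [ 43  47  40  35 751] ((630.5128784179688, 185.4905548095703), 19.983051300048828) ((635.0287475585938, 189.8
[... 782 characters left out ...]
8.94471740722656), (31.085325241088867, 54.5692253112793), 158.55810546875)
zero depth px 19
ring [  13   13   55   54 1736] ((608.4915161132812, 171.69239807128906), 20.420896530151367) ((608.505126953125, 171.75033569335938), (40.294273376464844, 40.73419189453125), 38.233375549316406) 0.05065552553493646
-0.005 93 [-0.0088 -0.0065 -0.0074] [-0.0049  0.0068 -0.0026]
0.0 107 [-0.0086 -0.007  -0.0025] [-0.0045  0.0067  0.0025]
0.005 104 [-0.0089 -0.0068  0.0025] [-0.0045  0.0069  0.0074]
0.01 125 [-0.0088 -0.0069  0.0076] [-0.0046  0.0069  0.0125]
0.015 130 [-0.0087 -0.0068  0.0126] [-0.0048  0.007   0.0174]
0.02 142 [-0.009  -0.0068  0.0175] [-0.0049  0.0069  0.0224]
nominal [0.608  0.1674]
```

View pics/c5.png

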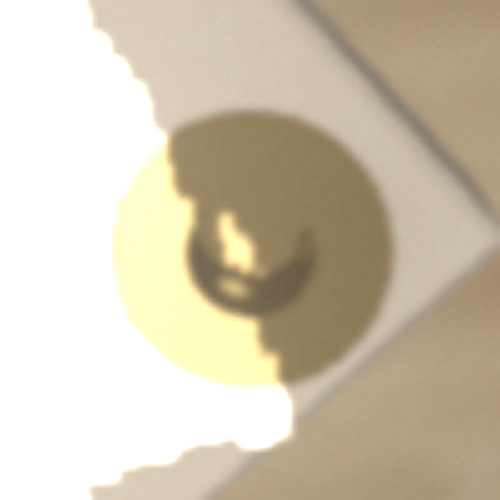

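The crop shows the hole and ring concentric. Measured centre is (608.4, 171.6) mm. I move to just above it.

>>> {"name": "carry_out", "arguments": {"commands": [{"jaw": 0,"x": -10,"y": -0.3,"z": -15,"wx": 0,"wy": 0,"wz": 0},{"jaw": 0,"x": -9,"y": -0.3,"z": -20,"wx": 0,"wy": 0,"wz": 0},{"jaw": 0,"x": 0,"y": 0,"z": -20,"wx": 0,"wy": 0,"wz": 0},{"jaw": 0,"x": 0,"y": 0,"z": -15,"wx": 0,"wy": 0,"wz": 0},{"jaw": 0,"x": 0,"y": 0,"z": -8,"wx": 0,"wy": 0,"wz": 0},{"jaw": 0,"x": 0,"y": 0,"z": 0,"wx": 0,"wy": 0,"wz": 0},{"jaw": 0,"x": 0,"y": 0,"z": 0,"wx": 0,"wy": 0,"wz": 0}]}}

```text
time: 8.05
eef_pos: [0.6088, 0.1711, 0.065]
ee_rot: [0.0, 0.091, 0.996, 0.0]
wrist_force: [0.3, 0.3, 0.3]
finger_gap: 0.0162
grasp_force: 58.6
```

```bash
python3 - <<'E'
from h import *
im,d,K,D,T=cam('wrist');o=get_obs();t=o['eef_pos'];print(t,o['wrist_force'],o['time'])
P=cloud(d,K,D,T);Q=P-t
hsv=cv2.cvtColor(im,cv2.COLOR_BGR2HSV)
m=((hsv[...,1]>85)&(abs(P[...,2]-.051)<.003)&(np.hypot(P[...,0]-.608,P[...,1]-.172)<.03)).astype(np.uint8)
k,l,s,c=cv2.connectedComponentsWithStats(m)
for i in range(1,k):
    if s[i,4]>200:
        p=P[l==i][:,:2]*1000
        cn=np.vstack([a.reshape(-1,2) for a in cv2.findContours((l==i).astype(np.uint8),0,1)[0]])
        q=plane(cn,.051,K,D,T)[:,:2]*1000; r=np.hypot(*(q-[608.4,171.6]).T); q=q[r>18]
        A=np.c_[2*q,np.ones(len(q))];b=np.linalg.lstsq(A,(q**2).sum(1),rcond=None)[0];print('ring',s[i],b[:2].round(2),np.sqrt(b[2]+b[0]**2+b[1]**2).round(2),len(q))
mm=(d>0)&(abs(Q[...,0])<.012)&(abs(Q[...,1])<.012)&(P[...,2]<.09)
for a in(.0575,.06,.065,.07):
    w=P[mm&(abs(P[...,2]-a)<.0015)]; 
    if len(w): 
        q=w[:,:2]*1000;A=np.c_[2*q,np.ones(len(q))];b=np.linalg.lstsq(A,(q**2).sum(1),rcond=None)[0];print(a,len(w),b[:2].round(2),np.sqrt(b[2]+b[0]**2+b[1]**2).round(2),w.min(0).round(4),w.max(0).round(4))
E
```

```text
[0.60893338 0.1712912  0.06509334] [-0.09902899 -0.05639935 -0.35414119] 8.1
ring [ 243  209   77   50 2119] [608.05 171.86] 20.22 138
0.0575 56 [609.45 170.76] 8.94 [0.6    0.1631 0.056 ] [0.608  0.1797 0.0589]
0.06 72 [609.13 170.78] 8.77 [0.6    0.1632 0.0585] [0.6082 0.1797 0.0614]
0.065 71 [609.27 170.71] 8.88 [0.6    0.1627 0.0636] [0.6092 0.1797 0.0665]
0.07 82 [609.11 170.77] 8.78 [0.6001 0.163  0.0685] [0.6086 0.1796 0.0715]
```

>>> {"name": "carry_out", "arguments": {"commands": [{"jaw": 0,"x": -1,"y": 0.6,"z": -3,"wx": 0,"wy": 0,"wz": 0},{"jaw": 0,"x": 0,"y": 0,"z": -2,"wx": 0,"wy": 0,"wz": 0},{"jaw": 0,"x": 0,"y": 0,"z": -1,"wx": 0,"wy": 0,"wz": 0},{"jaw": 0,"x": 0,"y": 0,"z": -0.6,"wx": 0,"wy": 0,"wz": 0},{"jaw": 0,"x": 0,"y": 0,"z": -0.6,"wx": 0,"wy": 0,"wz": 0},{"jaw": 0,"x": 0,"y": 0,"z": 0,"wx": 0,"wy": 0,"wz": 0}]}}

```text
time: 8.7
eef_pos: [0.6075, 0.1721, 0.0569]
ee_rot: [-0.0, 0.091, 0.996, -0.0]
wrist_force: [-0.2, 1.3, 0.2]
finger_gap: 0.0162
grasp_force: 58.6
```

>>> {"name": "carry_out", "arguments": {"commands": [{"jaw": 0,"x": 0,"y": 0,"z": -1,"wx": 0,"wy": 0,"wz": 0},{"jaw": 0,"x": 0,"y": 0,"z": -1,"wx": 0,"wy": 0,"wz": 0},{"jaw": 0,"x": 0,"y": 0,"z": -1,"wx": 0,"wy": 0,"wz": 0},{"jaw": 0,"x": 0,"y": 0,"z": 0,"wx": 0,"wy": 0,"wz": 0}]}}

```text
time: 9.1
eef_pos: [0.6074, 0.1721, 0.0538]
ee_rot: [-0.0, 0.091, 0.996, -0.0]
wrist_force: [-0.2, 0.1, 0.4]
finger_gap: 0.0163
grasp_force: 58.6
```

>>> {"name": "carry_out", "arguments": {"commands": [{"jaw": 0,"x": 0,"y": 0,"z": -2,"wx": 0,"wy": 0,"wz": 0},{"jaw": 0,"x": 0,"y": 0,"z": -2,"wx": 0,"wy": 0,"wz": 0},{"jaw": 0,"x": 0,"y": 0,"z": -2,"wx": 0,"wy": 0,"wz": 0},{"jaw": 0,"x": 0,"y": 0,"z": -2,"wx": 0,"wy": 0,"wz": 0},{"jaw": 0,"x": 0,"y": 0,"z": -1,"wx": 0,"wy": 0,"wz": 0},{"jaw": 0,"x": 0,"y": 0,"z": 0,"wx": 0,"wy": 0,"wz": 0}]}}

```text
time: 9.7
eef_pos: [0.6075, 0.1721, 0.0449]
ee_rot: [0.0, 0.091, 0.996, -0.0]
wrist_force: [-0.1, 0.2, 0.8]
finger_gap: 0.0163
grasp_force: 58.6
```

>>> {"name": "carry_out", "arguments": {"commands": [{"jaw": 0,"x": 0,"y": 0,"z": -1.5,"wx": 0,"wy": 0,"wz": 0},{"jaw": 0,"x": 0,"y": 0,"z": -1.5,"wx": 0,"wy": 0,"wz": 0},{"jaw": 0,"x": 0,"y": 0,"z": -1.5,"wx": 0,"wy": 0,"wz": 0},{"jaw": 0,"x": 0,"y": 0,"z": -1.5,"wx": 0,"wy": 0,"wz": 0},{"jaw": 0,"x": 0,"y": 0,"z": 0,"wx": 0,"wy": 0,"wz": 0}]}}

```text
time: 10.2
eef_pos: [0.6077, 0.1721, 0.0389]
ee_rot: [0.0, 0.091, 0.996, -0.0]
wrist_force: [1.8, 0.6, 0.9]
finger_gap: 0.016
grasp_force: 58.6
```

>>> {"name": "carry_out", "arguments": {"commands": [{"jaw": 0,"x": 0,"y": 0,"z": -1.5,"wx": 0,"wy": 0,"wz": 0},{"jaw": 0,"x": 0,"y": 0,"z": -1.5,"wx": 0,"wy": 0,"wz": 0},{"jaw": 0,"x": 0,"y": 0,"z": -1,"wx": 0,"wy": 0,"wz": 0},{"jaw": 0,"x": 0,"y": 0,"z": 0,"wx": 0,"wy": 0,"wz": 0}]}}

```text
time: 10.6
eef_pos: [0.6078, 0.1721, 0.0351]
ee_rot: [0.0, 0.091, 0.996, 0.0]
wrist_force: [1.7, -0.8, 3.1]
finger_gap: 0.016
grasp_force: 58.7
```

```bash
cat > chk.py <<'E'
from h import *
import sys
im,d,K,D,T=cam('wrist');o=get_obs();t=o['eef_pos'];print(t,o['wrist_force'],o['time'])
P=cloud(d,K,D,T)
m=(d>0)&(np.hypot(P[...,0]-.6085,P[...,1]-.1716)<.008)
h=np.histogram(P[m][:,2],bins=np.arange(.04,.12,.002));print([(round(b,3),n) for n,b in zip(*h) if n>15])
s=cam('side')[0][190:290,210:350];cv2.imwrite(sys.argv[1],np.hstack([cv2.resize(s,(400,286)),cv2.resize(im[150:410,110:450],(374,286))]))
E
python3 chk.py pics/c6.png
```

```text
[0.60771314 0.17209125 0.03511181] [ 2.10054956 -0.59180427  2.90859426] 10.65
[(np.float64(0.078), np.int64(122)), (np.float64(0.08), np.int64(976))]
```

View pics/c6.png

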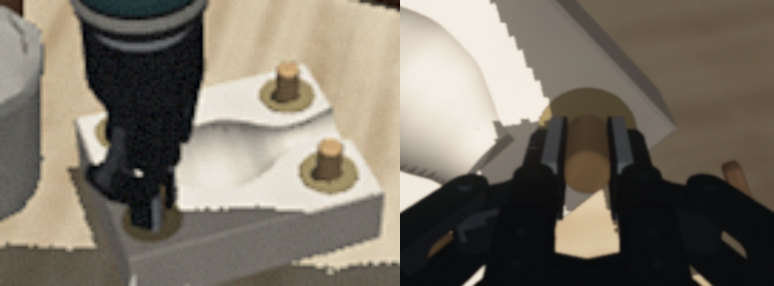

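The dowel is in the socket between the fingers. Its top is at about 80.5 mm, leaving about 4 mm to go.

>>> {"name": "carry_out", "arguments": {"commands": [{"jaw": 0,"x": 0,"y": 0,"z": -0.8,"wx": 0,"wy": 0,"wz": 0},{"jaw": 0,"x": 0,"y": 0,"z": -0.8,"wx": 0,"wy": 0,"wz": 0},{"jaw": 0,"x": 0,"y": 0,"z": -0.6,"wx": 0,"wy": 0,"wz": 0},{"jaw": 0,"x": 0,"y": 0,"z": 0,"wx": 0,"wy": 0,"wz": 0}]}}

```text
time: 11.1
eef_pos: [0.6077, 0.1721, 0.0329]
ee_rot: [0.0, 0.091, 0.996, 0.0]
wrist_force: [1.6, -1.4, 4.7]
finger_gap: 0.0162
grasp_force: 58.8
```

>>> {"name": "carry_out", "arguments": {"commands": [{"jaw": 0,"x": 0,"y": 0,"z": -0.6,"wx": 0,"wy": 0,"wz": 0},{"jaw": 0,"x": 0,"y": 0,"z": -0.6,"wx": 0,"wy": 0,"wz": 0},{"jaw": 0,"x": 0,"y": 0,"z": -0.4,"wx": 0,"wy": 0,"wz": 0},{"jaw": 0,"x": 0,"y": 0,"z": 0,"wx": 0,"wy": 0,"wz": 0}]}}

```text
time: 11.5
eef_pos: [0.6078, 0.1721, 0.0314]
ee_rot: [0.0, 0.091, 0.996, 0.0]
wrist_force: [1.1, -1.3, 5.4]
finger_gap: 0.0163
grasp_force: 58.8
```

>>> {"name": "carry_out", "arguments": {"commands": [{"jaw": 0,"x": 0,"y": 0,"z": -0.5,"wx": 0,"wy": 0,"wz": 0},{"jaw": 0,"x": 0,"y": 0,"z": -0.5,"wx": 0,"wy": 0,"wz": 0},{"jaw": 0,"x": 0,"y": 0,"z": 0,"wx": 0,"wy": 0,"wz": 0}]}}

```text
time: 11.8
eef_pos: [0.6078, 0.1721, 0.0313]
ee_rot: [0.001, 0.091, 0.996, 0.0]
wrist_force: [-3.6, -1.4, 18.2]
finger_gap: 0.016
grasp_force: 65.4
```

The floor is reached: the force rose to 18 N and z stalled at the predicted home height. I ease off, release and lift.

>>> {"name": "carry_out", "arguments": {"commands": [{"jaw": 0,"x": 0,"y": 0,"z": 0.7,"wx": 0,"wy": 0,"wz": 0},{"jaw": 0.3,"x": 0,"y": 0,"z": 0,"wx": 0,"wy": 0,"wz": 0},{"jaw": 0.45,"x": 0,"y": 0,"z": 0,"wx": 0,"wy": 0,"wz": 0},{"jaw": 0.45,"x": 0,"y": 0,"z": 0,"wx": 0,"wy": 0,"wz": 0},{"jaw": 0.45,"x": 0,"y": 0,"z": 0,"wx": 0,"wy": 0,"wz": 0},{"jaw": 0.45,"x": 0,"y": 0,"z": 10,"wx": 0,"wy": 0,"wz": 0},{"jaw": 0.45,"x": 0,"y": 0,"z": 20,"wx": 0,"wy": 0,"wz": 0},{"jaw": 0.45,"x": 0,"y": 0,"z": 30,"wx": 0,"wy": 0,"wz": 0},{"jaw": 0.45,"x": 0,"y": 0,"z": 30,"wx": 0,"wy": 0,"wz": 0},{"jaw": 0.45,"x": 0,"y": 0,"z": 20,"wx": 0,"wy": 0,"wz": 0},{"jaw": 0.45,"x": 0,"y": 0,"z": 0,"wx": 0,"wy": 0,"wz": 0},{"jaw": 0.45,"x": 0,"y": 0,"z": 0,"wx": 0,"wy": 0,"wz": 0}]}}

```text
time: 13.0
eef_pos: [0.6075, 0.1721, 0.1412]
ee_rot: [0.0, 0.091, 0.996, 0.0]
wrist_force: [-0.3, 0.3, -0.8]
finger_gap: 0.0384
grasp_force: 0.0
```

```bash
python3 - <<'E'
from h import *
im,d,K,D,T=cam('wrist');o=get_obs();print(o['eef_pos'],o['time'],o['finger_gap'],o['wrist_force'])
P=cloud(d,K,D,T)
m=((P[...,2]>.070)&(P[...,2]<.09)&(d>0)).astype(np.uint8)
k,l,s,c=cv2.connectedComponentsWithStats(m)
for i in range(1,k):
    if s[i,4]>100: q=P[l==i];t=q[:,2]>np.percentile(q[:,2],90)-.003;print(c[i].round(1),q[t].mean(0).round(4),np.median(q[t][:,2]).round(4),s[i,4])
E
```

```text
[0.60713468 0.17205083 0.14046644] 13.05 0.03814958739416585 [-0.28880245 -0.34572042 -1.03842712]
[133.9  66.6] [0.4963 0.1006 0.0764] 0.0765 764
[ 46.8 159.7] [0.541  0.0247 0.0765] 0.0765 658
[542.2 168.9] [0.6094 0.3487 0.0875] 0.0875 244
[497.6 178.1] [0.6078 0.3147 0.0881] 0.0881 184
[518.1 194. ] [0.6246 0.3306 0.0876] 0.0876 379
[279.4 214.6] [0.6075 0.1715 0.0769] 0.0769 543
[184.3 288.5] [0.6523 0.0909 0.0765] 0.0766 424
[526.9 348.5] [0.7494 0.3434 0.0867] 0.0866 881
[266.5 357.1] [0.7184 0.139  0.0876] 0.0876 1383
```

The top reads 76.9 mm against 76.5 mm for the fitted dowels. A gentle press from above with shut fingers will make sure it is home.

>>> {"name": "carry_out", "arguments": {"commands": [{"jaw": 0,"x": 0.5,"y": -0.3,"z": 0,"wx": 0,"wy": 0,"wz": 0},{"jaw": 0,"x": 0,"y": 0,"z": 0,"wx": 0,"wy": 0,"wz": 0},{"jaw": 0,"x": 0,"y": 0,"z": -20,"wx": 0,"wy": 0,"wz": 0},{"jaw": 0,"x": 0,"y": 0,"z": -25,"wx": 0,"wy": 0,"wz": 0},{"jaw": 0,"x": 0,"y": 0,"z": -20,"wx": 0,"wy": 0,"wz": 0},{"jaw": 0,"x": 0,"y": 0,"z": -10,"wx": 0,"wy": 0,"wz": 0},{"jaw": 0,"x": 0,"y": 0,"z": -4,"wx": 0,"wy": 0,"wz": 0},{"jaw": 0,"x": 0,"y": 0,"z": 0,"wx": 0,"wy": 0,"wz": 0}], "squeeze": 30}}

```text
time: 13.85
eef_pos: [0.608, 0.1718, 0.0619]
ee_rot: [-0.0, 0.091, 0.996, -0.0]
wrist_force: [-0.3, -0.1, -0.4]
finger_gap: -0.0003
grasp_force: 0.0
```

>>> {"name": "carry_out", "arguments": {"commands": [{"jaw": 0,"x": 0,"y": 0,"z": -2,"wx": 0,"wy": 0,"wz": 0},{"jaw": 0,"x": 0,"y": 0,"z": -2,"wx": 0,"wy": 0,"wz": 0},{"jaw": 0,"x": 0,"y": 0,"z": -1,"wx": 0,"wy": 0,"wz": 0},{"jaw": 0,"x": 0,"y": 0,"z": -0.7,"wx": 0,"wy": 0,"wz": 0},{"jaw": 0,"x": 0,"y": 0,"z": -0.5,"wx": 0,"wy": 0,"wz": 0},{"jaw": 0,"x": 0,"y": 0,"z": 0,"wx": 0,"wy": 0,"wz": 0}]}}

```text
time: 14.45
eef_pos: [0.6088, 0.1719, 0.0569]
ee_rot: [0.001, 0.091, 0.996, 0.0]
wrist_force: [-0.6, -0.9, 9.7]
finger_gap: -0.0002
grasp_force: 5.2
```

>>> {"name": "carry_out", "arguments": {"commands": [{"jaw": 0,"x": 0,"y": 0,"z": -0.5,"wx": 0,"wy": 0,"wz": 0},{"jaw": 0,"x": 0,"y": 0,"z": -0.4,"wx": 0,"wy": 0,"wz": 0},{"jaw": 0,"x": 0,"y": 0,"z": 0,"wx": 0,"wy": 0,"wz": 0}]}}

```text
time: 14.75
eef_pos: [0.6092, 0.172, 0.0568]
ee_rot: [0.002, 0.091, 0.996, 0.0]
wrist_force: [-3.3, -0.8, 19.1]
finger_gap: 0.0004
grasp_force: 9.7
```

The dowel did not move under 19 N, so it is on the floor. I lift away.

>>> {"name": "carry_out", "arguments": {"commands": [{"jaw": 0,"x": 0,"y": 0,"z": 5,"wx": 0,"wy": 0,"wz": 0},{"jaw": 0,"x": 0,"y": 0,"z": 20,"wx": 0,"wy": 0,"wz": 0},{"jaw": 0,"x": 0,"y": 0,"z": 30,"wx": 0,"wy": 0,"wz": 0},{"jaw": 0,"x": 0,"y": 0,"z": 30,"wx": 0,"wy": 0,"wz": 0},{"jaw": 0,"x": 0,"y": 0,"z": 0,"wx": 0,"wy": 0,"wz": 0},{"jaw": 0,"x": 0,"y": 0,"z": 0,"wx": 0,"wy": 0,"wz": 0}]}}

```text
time: 15.35
eef_pos: [0.6082, 0.1718, 0.1401]
ee_rot: [0.0, 0.091, 0.996, 0.0]
wrist_force: [-0.9, -0.3, -0.5]
finger_gap: 0.0001
grasp_force: 0.0
```

```bash
python3 - <<'E'
from h import *
im,d,K,D,T=cam('wrist');P=cloud(d,K,D,T)
for c in((.4963,.1006),(.541,.0247),(.6523,.0909),(.6080,.1715)):
    m=(d>0)&(np.hypot(P[...,0]-c[0],P[...,1]-c[1])<.006)&(abs(P[...,2]-.077)<.003); print(c,m.sum(),P[m].mean(0).round(4))
print(get_obs()['eef_pos'],get_obs()['wrist_force'])
print(order.hand_in())
E
```

```text
(0.4963, 0.1006) 325 [0.4963 0.1006 0.0767]
(0.541, 0.0247) 251 [0.541  0.0247 0.0767]
(0.6523, 0.0909) 180 [0.6522 0.0909 0.0767]
(0.608, 0.1715) 226 [0.6081 0.1715 0.0766]
[0.60772369 0.1717713  0.13928847] [-0.79644708 -0.22461742 -0.58691675]
the job is handed in; nothing more can be done
None
```

The 54 mm dowel is pressed home in the empty socket, its top level with the three fitted ones (76.6 mm against 76.7 mm); the highest wrist force I read was 19 N, and I handed the job in at about 15 s.

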